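Put the balance check weights back in their case

ROBOT

A 6-joint arm with a two-finger parallel gripper is mounted at the origin on a cart in front of the work surface, level with it; the furniture and walls round the work are solid. World frame = base frame: x ahead of the robot, y to its left, z up, the work surface at z = 0. Lengths are in m, angles in rad, forces in N, time in s.
With the tool pointing down it reaches from about 0.3 to 0.775 m from the base axis. Payload 14.6 kg.
Tool frame: the origin (TCP) lies at the very end of the fingers, on their centre line; the grasp point (between the pads) lies 19 mm behind it; z points along the fingers, y is the line along which they close (so a half turn about z gives the same grasp; the last joint's range is limited). The gripper opens to 94 mm and grips with 3 to 60 N. Pads are 16 mm wide; open, the fingers measure 119 mm over their backs; the gripper's body (75 mm by 177 mm) begins 78 mm behind the grasp point.
Start: joints at [-1.407, 0.3, 1.521, -0, 1.321, -0.067], TCP at [0.126, -0.535, 0.205] pointing down, gripper open.
Joint ranges: [-3.03, 3.03], [-0.79, 2.21], [0.23, 2.52], [-1.04, 4.18], [0, 3.07], [-2.55, 2.55]. Speed limits (rad/s): [2.22, 2.22, 2.57, 3.14, 3.14, 3.14].

INTERFACE

Orientations are given as [roll, pitch, yaw] about the fixed x, y, z axes, in that order (R = Rz(yaw) Ry(pitch) Rx(roll)).
In Python, from station import ctrl, cams gives the robot as it stands. The module is installed in compiled form; this text tells all that it offers.
- The arm moves only by the tool arm_command, never from a script. Its argument "plan" is a list that holds one entry, the list of rows, each a list of 7 numbers: the shift along the tool's x, y, z in parts of the range, where 1.0 means 500 mm, then the turn, a rotation vector about the tool's x, y, z in parts of the range, where 1.0 means pi rad, then the closure, from -1 (fully open) to 1 (shut). A call has 1 to 12 rows; each row is the pose to reach, as a shift and turn from the pose commanded when the call began, along the tool's axes at that moment; what a row does not reach only later rows make up. A row lasts 1/10 s, in which the tool goes at most 50 mm and 8.59 degrees, less where a joint would pass 70% of its speed; a pose out of reach is approached as far as the arm can. No shift or turn number may pass 1 either way. A call with a gripper value outside its range is refused whole. The fingers move at their own pace and stop on an object; "squeeze" is the grip in N (left out, the last holds). Time passes only in rows, so rows that repeat a pose let the fingers close. It gives the time, the measured TCP pose, the force, the opening and the grip force at its end, in the units of the state.
- ctrl.get_obs(): the state, without advancing time (a new reading comes with each control period).
- cams.camera(name): name is "scene" or "top"; returns (picture, depth): 400x640x3 uint8, blue, green, red; 400x640 float32, m along the optical axis (not along the pixel's ray), 0 where there is no reading.
- cams.camera_info(name): a dict with "fx", "fy", "cx", "cy" (pixels), "world_to_cam" (4x4, takes a point from world to camera coordinates). Camera axes: x right, y down, z forward; pixel columns grow to the right and rows downward; lengths in m; the calibration is good to about 2 mm. A picture is of the moment at which its call begins. camera_info takes no time and is no camera call.
- ctrl.hand_in(): hands the job in; it is judged then, once.
The state is a dict: "time_s": time; "qpos": joint angles; "joint_vel": joint speeds; "tau": joint torques, N m; "ee_pos": TCP position; "eef_rot": TCP orientation; "force": force on the tool from outside, world axes, zero at the start; "moment": the same for the moment, N m; "grip_width": finger opening in m; "grip_force": force on a finger pad.
Only numpy, scipy, OpenCV 4.12 (cv2) and the standard library are available. Lean on these libraries where they do the work, as an engineer would, in place of code of your own. Each camera call takes 0.05 s, during which the arm holds its last target. There are 200 camera calls.

TASK

The balance check is done: put the four steel knob weights back in the open wooden case, each standing upright on the floor of the well bored for its size, and set them down gently, do not drop them. The hooked weight and the slotted disc belong to another kit: leave them where they stand.

Things in the scene. Friction and masses are not known exactly. Their poses are not given: they have to be found in the camera images.
- w500: the largest of the four knob weights, 500 g: a bare steel cylinder 50 mm across and 28 mm high with a round knob on a short neck. The knob is 30 mm across and spans 34 to 46 mm above the underside; take hold of it there, because the body goes down into its well. Origin: centre of the underside, z up; it stands upright on the worktop.
- w200: the second largest of the four knob weights, 200 g: a bare steel cylinder 40 mm across and 18 mm high with a round knob on a short neck. The knob is 24 mm across and spans 23 to 34 mm above the underside; take hold of it there, because the body goes down into its well. Origin: centre of the underside, z up; it stands upright on the worktop.
- w100: the third largest of the four knob weights, 100 g: a bare steel cylinder 31 mm across and 15 mm high with a round knob on a short neck. The knob is 19 mm across and spans 19.5 to 29.5 mm above the underside; take hold of it there, because the body goes down into its well. Origin: centre of the underside, z up; it stands upright on the worktop.
- w50: the smallest of the four knob weights, 50 g: a bare steel cylinder 24 mm across and 12 mm high with a round knob on a short neck. The knob is 15 mm across and spans 16 to 25 mm above the underside; take hold of it there, because the body goes down into its well. Origin: centre of the underside, z up; it stands upright on the worktop.
- block500: well block for w500: fixed black block 70 x 70 x 16 mm with a round well in its middle, 60 mm across (10 mm wider than the weight), 10 mm deep. Origin: centre of its underside, 6 mm above the worktop; the well's floor is at z = +6 mm, the block's top at +16 mm. The four blocks stand in any order in one row along their y axes, 72 mm centre to centre.
- block200: well block for w200: fixed black block 70 x 70 x 16 mm with a round well in its middle, 50 mm across (10 mm wider than the weight), 10 mm deep. Origin: centre of its underside, 6 mm above the worktop; the well's floor is at z = +6 mm, the block's top at +16 mm. The row lies in an open wooden case 90 x 308 mm; its walls, 8 mm thick, reach 25 mm above the worktop.
- block100: well block for w100: fixed black block 70 x 70 x 16 mm with a round well in its middle, 41 mm across (10 mm wider than the weight), 10 mm deep. Origin: centre of its underside, 6 mm above the worktop; the well's floor is at z = +6 mm, the block's top at +16 mm. Fingers closing across the row (along the blocks' x axis) keep clear of weights in the next wells.
- block50: well block for w50: fixed black block 70 x 70 x 16 mm with a round well in its middle, 34 mm across (10 mm wider than the weight), 10 mm deep. Origin: centre of its underside, 6 mm above the worktop; the well's floor is at z = +6 mm, the block's top at +16 mm. 
- hook_weight: look-alike, not of the set: steel cylinder 40 mm across and 20 mm high with a wire hook on top instead of a knob, 54 mm high in all. Origin: centre of the underside.
- slot_weight: look-alike, not of the set: flat steel disc 50 mm across and 18 mm high, no knob, with an 8 mm slot from its edge to the middle. Origin: centre of the full disc's underside.
Mind the look-alikes: they are no part of the job. Leave any green or orange look-alike of the w500 alone.

How it is judged:
At the end, for the whole second after the job is handed in: Each of the four knob weights stands in its own well block: within 10 mm of the block's centre, underside on the well floor (less than 10 mm above the block's underside), tilted less than 0.1 rad, at rest and released; the hooked and the slotted weight upright within 20 mm of where they stood (horizontal distance between w500 and block500 below 0.01 m and z of w500 in the frame of block500 between 0.002 and 0.01 m and angle between each of w500, w200, w100, w50, hook_weight, slot_weight's own z axis and vertical below 0.1 rad and linear speed of each of w500, w200, w100, w50 below 0.02 m/s and horizontal distance between w200 and block200 below 0.01 m and z of w200 in the frame of block200 between 0.002 and 0.01 m and horizontal distance between w100 and block100 below 0.01 m and z of w100 in the frame of block100 between 0.002 and 0.01 m and horizontal distance between w50 and block50 below 0.01 m and z of w50 in the frame of block50 between 0.002 and 0.01 m and distance of each of hook_weight, slot_weight from where it was at the start of the episode below 0.02 m); the robot touches nothing.
It fails at once if hook_weight is shifted by more than 20 mm (distance of hook_weight from where it was at the start of the episode above 0.02 m).
It fails at once if slot_weight is shifted by more than 20 mm (distance of slot_weight from where it was at the start of the episode above 0.02 m).
It fails at once if a weight is dropped from more than about 2 cm (falls at over 0.6 m/s, out of the fingers) ((linear speed of w500 above 0.6 m/s and contact force between the fingers and w500 below 0.05 N) or (linear speed of w200 above 0.6 m/s and contact force between the fingers and w200 below 0.05 N) or (linear speed of w100 above 0.6 m/s and contact force between the fingers and w100 below 0.05 N) or (linear speed of w50 above 0.6 m/s and contact force between the fingers and w50 below 0.05 N)).
It also fails if it takes over 96 s, if anything falls off the work surface, if the arm or the gripper's body presses on something with over 40 N, if the wrist force passes 120 N, or if a joint passes its speed limit or range.

## Working session

There is one attempt and no reset: what is moved stays moved. The work goes in short steps, Python scripts to look and compute and a tool call to move; the robot and the scene stay as the last step left them, time stands still between calls to the robot, and variables do not carry over. Pictures are saved under pics/ and viewed, at most 14 in all, crops included, and the job is handed in when it is done.

Besides the shell and the picture viewer there is one more tool, called after "Request:" as name([rows], argument=value, ...), one row to a line, values as JSON. arm_command: Moves the arm, as the interface text tells. Its arguments: {"type":"object","properties":{"plan":{"type":"array"},"squeeze":{"type":"number"}},"required":["plan"]}

```bash
mkdir -p pics
python3 - <<'E'
from station import ctrl, cams
import cv2, numpy as np
for n in ("top","scene"):
    p,d=cams.camera(n); cv2.imwrite(f"pics/{n}0.png",p); np.save(f"{n}0.npy",d); 
    i=cams.camera_info(n); print(n,i["fx"],i["fy"],i["cx"],i["cy"],np.round(i["world_to_cam"],4).tolist())
o=ctrl.get_obs(); print(o)
E
```

```text
top 415.31828586221053 415.31828586221053 320.52821648882957 199.53473818345006 [[-0.0146, -0.9999, -0.0027, -0.0297], [-0.9913, 0.0148, -0.1305, 0.5354], [0.1305, 0.0008, -0.9914, 1.1152], [0.0, 0.0, 0.0, 1.0]]
scene 385.35320275939563 385.35320275939563 319.7198270599629 199.19869676970262 [[-0.7348, -0.6783, 0.0053, 0.3386], [-0.4525, 0.4844, -0.7487, 0.2831], [0.5053, -0.5526, -0.6629, 0.8772], [0.0, 0.0, 0.0, 1.0]]
{'time_s': 0.1, 'qpos': array([-1.40657911e+00,  3.00401097e-01,  1.52150131e+00,  8.27646262e-06,
        1.32069673e+00, -6.65847836e-02]), 'joint_vel': array([-0.00020088, -0.00255869, -0.00335197, -0.00065811, -0.00029187,
       -0.00136117]), 'tau': array([ 2.92861165e-03, -5.32645655e+01, -3.53282940e+01,  7.10223941e-02,
        2.34973856e-02, -5.89728961e-05]), 'ee_pos': array([ 0.12578722, -0.53518914,  0.20495847]), 'eef_rot': array([-3.14058894e+00, -7.49659180e-05,  2.30799911e-01]), 'force': array([ 0.27728122, -0.25906525, -0.10667606]), 'moment': array([ 0.01729891, -0.03605099,  0.02839455]), 'grip_force': 0.0, 'grip_width': 0.09398561357395117}
```

View pics/top0.png

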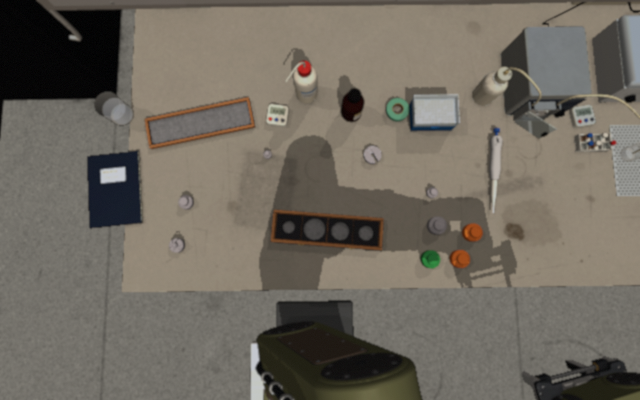

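View pics/scene0.png

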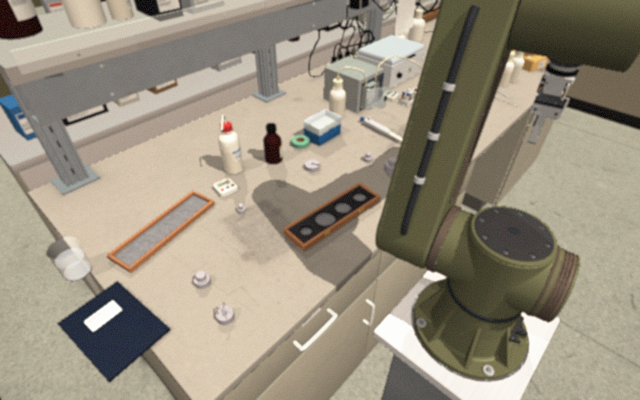

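The top view shows weight candidates at (186,201), (176,244), (267,153), (372,153), (432,191) and (437,226). The case is at (328,230), with green and orange look-alikes at (430,259), (473,232) and (460,258). I'll confirm with enlarged crops.

```bash
cat > h.py <<'E'
from station import ctrl, cams
import cv2, numpy as np
def inv(n,u,v,z):
    "world point on plane z under pixel"
    i=cams.camera_info(n); T=np.linalg.inv(i["world_to_cam"])
    r=T[:3,:3]@np.array([(u-i["cx"])/i["fx"],(v-i["cy"])/i["fy"],1.]); c=T[:3,3]
    return c+r*(z-c[2])/r[2]
def proj(n,p):
    i=cams.camera_info(n); q=np.array(i["world_to_cam"])@np.append(p,1); return i["cx"]+i["fx"]*q[0]/q[2], i["cy"]+i["fy"]*q[1]/q[2]
E
python3 - <<'E'
import cv2,numpy as np
p=cv2.imread("pics/top0.png")
def c(u,v,w=66,h=66,k=4):
    a=cv2.resize(p[v-h//2:v+h//2,u-w//2:u+w//2],None,fx=k,fy=k,interpolation=cv2.INTER_CUBIC)
    a=cv2.convertScaleAbs(a,alpha=1.3)
    return cv2.putText(a,f"{u-w//2},{v-h//2}",(2,12),0,.45,(0,0,255),1)
r1=np.hstack([c(186,201),c(176,244),c(267,153)]); r2=np.hstack([c(372,153),c(432,191),c(437,226)])
cv2.imwrite("pics/crops.png",np.vstack([r1,r2]))
cv2.imwrite("pics/case.png",c(328,230,130,60,6))
E
```

```text
(no output)
```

View pics/crops.png

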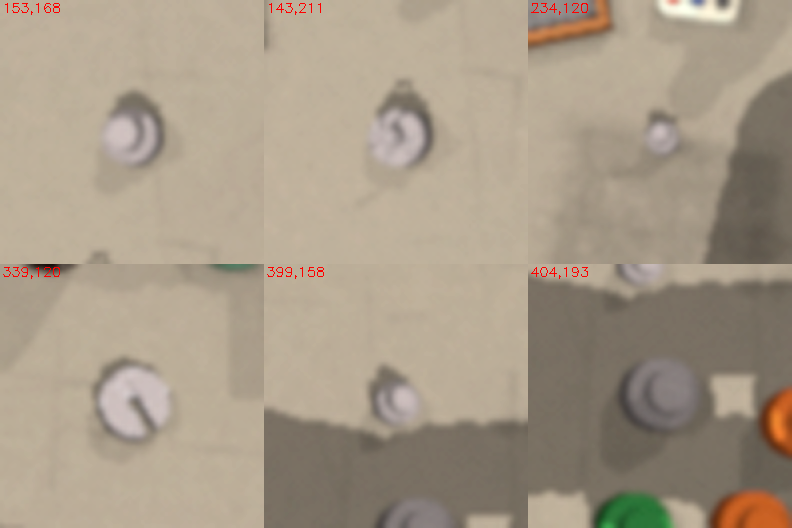

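View pics/case.png

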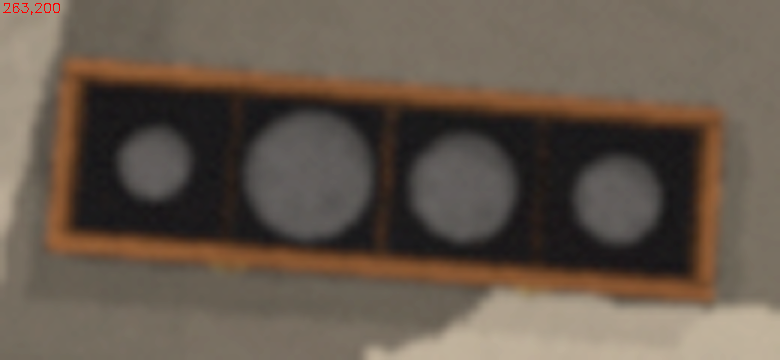

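Identification:
- (183,201): knob weight, body about 40 mm, so w200.
- (267,153): the smallest, about 24 mm, so w50.
- (433,191): about 31 mm, so w100.
- (438,225): bare grey, about 50 mm with a knob, so w500.
- (176,244) has a hook and (372,153) has a slot. Those are the two that must stay.
- Green and orange ones are not steel, so they stay too.

The case wells, left to right (+y to −y), are 50, 500, 200, 100. Next I'll measure with depth.

Run:
```python
from h import *
def cloud(n):
    d=np.load(n+"0.npy"); i=cams.camera_info(n); v,u=np.mgrid[:400,:640]
    P=np.stack([(u-i["cx"])/i["fx"]*d,(v-i["cy"])/i["fy"]*d,d,np.ones_like(d)],-1)
    return (P@np.linalg.inv(i["world_to_cam"]).T)[...,:3],d
W={"w200":(183.1,200.9,.034,.020,.018),"w50":(266.6,152.6,.025,.012,.012),"w100":(433.4,191.1,.0295,.0155,.015),"w500":(438.6,224.1,.046,.025,.028),"hook":(176,244,.02,.02,.02),"slot":(372,153,.018,.025,.018)}
C={n:cloud(n) for n in("top","scene")}
for k,(u,v,zt,r,zb) in W.items():
    g=inv("top",u,v,zt); print(k,"knob pix->",g.round(4)," scene px",np.round(proj("scene",g),1))
    for n in C:
        P,d=C[n]; m=(d>0)&(np.hypot(P[...,0]-g[0],P[...,1]-g[1])<r+.012)
        z=P[m]
        a=z[z[:,2]>(zb+zt)/2+.002] if zb!=zt else z[z[:,2]>zb-.006]; b=z[z[:,2]>zb-.006]
        f=lambda q:((q.max(0)+q.min(0))/2).round(4)[:2] if len(q) else None
        print("  ",n,len(a),"knob mean",a.mean(0).round(4) if len(a) else None,f(a),"body",len(b),f(b), "table z",np.round(np.median(z[z[:,2]<.006][:,2]),4) if (z[:,2]<.006).any() else None)
# wells (top crop, 6x): floors z=.012 ; ; rims z=.022
B=[("50",154,163),("500",309,175),("200",464,188),("100",618,200)]
for k,x,y in B:
    u,v=263+(x+.5)/6-.5,200+(y+.5)/6-.5; print(k,inv("top",u,v,.012).round(4),inv("top",u,v,.022).round(4))
cor=[(70,60),(720,107),(713,298),(48,250)]
q=np.array([inv("top",263+(x+.5)/6-.5,200+(y+.5)/6-.5,.025) for x,y in cor]); print(q.round(4).tolist(),q.mean(0).round(4),[np.linalg.norm(q[i]-q[i-1]).round(4) for i in range(4)])
```

```text
w200 knob pix-> [0.5369 0.3436 0.034 ]  scene px [200.8 273.7]
   top 61 knob mean [0.5372 0.3432 0.0346] [0.5365 0.3437] body 161 [0.5373 0.3441] table z 0.0008
   scene 70 knob mean [0.5371 0.3461 0.0323] [0.5387 0.3463] body 193 [0.5369 0.3454] table z -0.0013
w50 knob pix-> [0.6728 0.1134 0.025 ]  scene px [240.9 204.2]
   top 21 knob mean [0.672  0.1143 0.0253] [0.6716 0.1139] body 58 [0.6742 0.1145] table z 0.0006
   scene 17 knob mean [0.6727 0.1172 0.0229] [0.6741 0.1179] body 50 [0.6726 0.1181] table z -0.0015
w100 knob pix-> [ 0.5547 -0.3526  0.0295]  scene px [369.  152.7]
   top 36 knob mean [ 0.5545 -0.3523  0.0296] [ 0.5547 -0.3523] body 97 [ 0.5546 -0.3529] table z 0.0003
   scene 16 knob mean [ 0.5567 -0.3501  0.0265] [ 0.5558 -0.3511] body 52 [ 0.5552 -0.3483] table z -0.0018
w500 knob pix-> [ 0.4613 -0.3577  0.046 ]  scene px [392.9 159. ]
   top 102 knob mean [ 0.4607 -0.3585  0.0462] [ 0.4616 -0.3587] body 258 [ 0.4616 -0.359 ] table z 0.0007
   scene 42 knob mean [ 0.4627 -0.3545  0.0437] [ 0.4621 -0.3559] body 100 [ 0.4645 -0.3509] table z -0.0017
hook knob pix-
[... 257 characters left out ...]
knob pix-> [ 0.6688 -0.1863  0.018 ]  scene px [311.9 162.8]
   top 217 knob mean [ 0.6664 -0.1862  0.0183] [ 0.6649 -0.1874] body 217 [ 0.6649 -0.1874] table z 0.0009
   scene 106 knob mean [ 0.6668 -0.1826  0.0156] [ 0.6681 -0.1832] body 106 [ 0.6681 -0.1832] table z -0.0015
50 [0.4624 0.054  0.012 ] [0.4618 0.0532 0.022 ]
500 [ 0.4558 -0.0183  0.012 ] [ 0.4551 -0.0185  0.022 ]
200 [ 0.4486 -0.0905  0.012 ] [ 0.4481 -0.0901  0.022 ]
100 [ 0.442  -0.1621  0.012 ] [ 0.4415 -0.1611  0.022 ]
[[0.51, 0.0917, 0.025], [0.4836, -0.2092, 0.025], [0.3959, -0.203, 0.025], [0.4223, 0.1019, 0.025]] [ 0.4529 -0.0546  0.025 ] [np.float64(0.0883), np.float64(0.3021), np.float64(0.0879), np.float64(0.306)]
```

Units first: shifts go in shares of 500 mm and turns go in shares of pi rad. So 368 mm is 0.736, -96 mm is -0.192, -1.249 rad is -0.3976.

Request:
arm_command([
  [[0.736,-0.192,0.16,0,0,-0.3976,-0.28],[0.736,-0.192,0.16,0,0,-0.3976,-0.28],[0.736,-0.192,0.16,0,0,-0.3976,-0.28],[0.736,-0.192,0.16,0,0,-0.3976,-0.28],[0.736,-0.192,0.16,0,0,-0.3976,-0.28],[0.736,-0.192,0.16,0,0,-0.3976,-0.28],[0.736,-0.192,0.16,0,0,-0.3976,-0.28],[0.736,-0.192,0.16,0,0,-0.3976,-0.28],[0.736,-0.192,0.16,0,0,-0.3976,-0.28],[0.736,-0.192,0.16,0,0,-0.3976,-0.28],[0.736,-0.192,0.16,0,0,-0.3976,-0.28],[0.736,-0.192,0.16,0,0,-0.3976,-0.28]],
], squeeze=25)

```text
time_s: 1.3
ee_pos: [0.4615, -0.3583, 0.1256]
eef_rot: [3.141, 0.0, 1.477]
force: [-0.3, 0.2, 0.8]
grip_width: 0.06
grip_force: 0.0
```

```bash
cat >> h.py <<'E'
from scipy.spatial.transform import Rotation as R
def go(*p):
    "shift (mm, tool axes) and turn from the present pose to world xyz with yaw 1.48"
    o=ctrl.get_obs(); r=R.from_euler("xyz",o["eef_rot"])
    t=(r.inv()*R.from_euler("xyz",[np.pi,0,1.48])).as_rotvec()
    print("t",round(o["time_s"],2),o["ee_pos"].round(4),o["eef_rot"].round(3),"w",round(o["grip_width"]*1e3,1),"| shift",(r.inv().apply(np.array(p)-o["ee_pos"])*1e3).round(1),"turn",t.round(3))
E
python3 - <<'E'
from h import *
go(.4620,-.3570,.034)
p,d=cams.camera("scene"); np.save("s1.npy",d)
u,v=map(int,proj("scene",[.462,-.357,.05])); a=p[max(v-60,0):v+60,u-80:u+80]
cv2.imwrite("pics/s1.png",cv2.resize(a,None,fx=4,fy=4,interpolation=cv2.INTER_CUBIC)); print(u,v)
E
```

```text
t 1.3 [ 0.4615 -0.3583  0.1256] [3.141 0.    1.477] w 60.0 | shift [ 1.3  0.3 91.6] turn [ 0.     0.    -0.003]
392 157
```

View pics/s1.png

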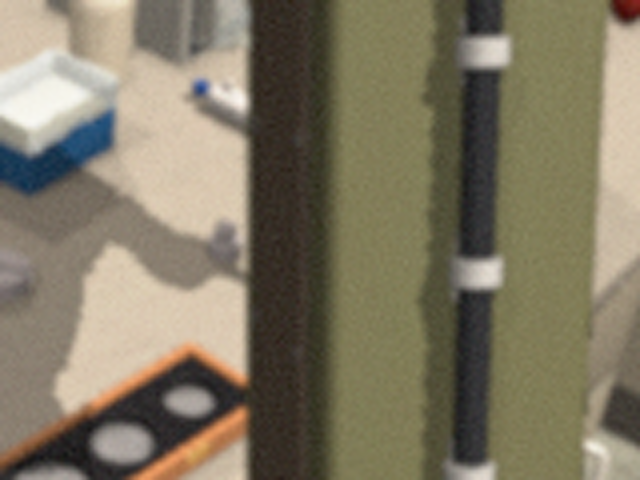

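The arm hides w500 in this view: only w100 at crop (225,240) and the case show. I'll go down with the fingers 60 mm open and then grip.

Converted, 91 mm is 0.182, 75 mm is 0.15.

Request:
arm_command([
  [[0.002,0,0.09,0,0,0,-0.28],[0.002,0,0.15,0,0,0,-0.28],[0.002,0,0.182,0,0,0,-0.28],[0.002,0,0.182,0,0,0,-0.28],[0.002,0,0.182,0,0,0,0.6],[0.002,0,0.182,0,0,0,0.6],[0.002,0,0.182,0,0,0,0.6],[0.002,0,0.182,0,0,0,0.6],[0.002,0,0.182,0,0,0,0.6],[0.002,0,0.182,0,0,0,0.6]],
], squeeze=25)

```text
time_s: 2.35
ee_pos: [0.4626, -0.3571, 0.0352]
eef_rot: [3.14, 0.001, 1.48]
force: [-0.1, 0.5, 6.2]
grip_width: 0.0289
grip_force: 25.0
```

Converted, -90 mm is -0.18, -60 mm is -0.12.

Request:
arm_command([
  [[0,0,-0.02,0,0,0,0.6],[0,0,-0.06,0,0,0,0.6],[0,0,-0.12,0,0,0,0.6],[0,0,-0.18,0,0,0,0.6],[0,0,-0.18,0,0,0,0.6]],
])

```text
time_s: 2.85
ee_pos: [0.4632, -0.3577, 0.1283]
eef_rot: [3.137, 0.003, 1.48]
force: [0.1, 0.1, -5.9]
grip_width: 0.0295
grip_force: 25.0
```

Run:
```python
from h import *
go(.4558,-.0185,.10)
p,d=cams.camera("top"); u,v=map(int,proj("top",[.462,-.357,.1])); print(u,v)
a=p[v-50:v+50,u-70:u+70]
cv2.imwrite("pics/t1.png",cv2.resize(a,None,fx=5,fy=5,interpolation=cv2.INTER_CUBIC))
```

```text
t 2.85 [ 0.4632 -0.3577  0.1283] [3.137e+00 3.000e-03 1.480e+00] w 29.5 | shift [337.2 -38.3  27. ] turn [ 0.005  0.003 -0.   ]
444 222
```

View pics/t1.png

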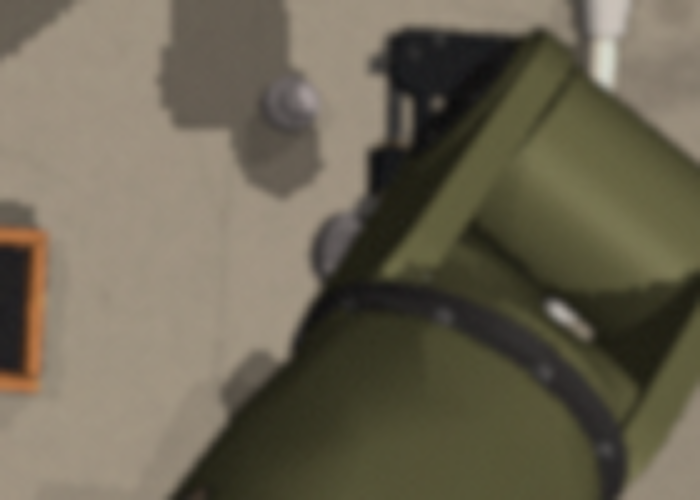

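The load is held (−5.9 N). I'll carry it to block500.

Request:
arm_command([
  [[0.1,-0.01,0.04,0,0,0,0.6],[0.2,-0.022,0.054,0,0,0,0.6],[0.3,-0.034,0.054,0,0,0,0.6],[0.4,-0.046,0.054,0,0,0,0.6],[0.5,-0.058,0.054,0,0,0,0.6],[0.6,-0.068,0.054,0,0,0,0.6],[0.65,-0.074,0.054,0,0,0,0.6],[0.674,-0.076,0.054,0,0,0,0.6],[0.674,-0.076,0.054,0,0,0,0.6],[0.674,-0.076,0.054,0,0,0,0.6]],
])

```text
time_s: 3.9
ee_pos: [0.4546, -0.0184, 0.0967]
eef_rot: [-3.14, 0.0, 1.48]
force: [0.6, -0.7, -4.7]
grip_width: 0.0293
grip_force: 25.0
```

Run:
```python
from h import *
go(.4558,-.0180,.05)
p,d=cams.camera("scene"); u,v=map(int,proj("scene",[.455,-.018,.06])); print(u,v, np.round(proj("scene",[.4558,-.0185,.067]),1),np.round(proj("scene",[.4558,-.0185,.022]),1))
a=p[v-50:v+50,u-70:u+70]; print(u-70,v-50)
cv2.imwrite("pics/s2.png",cv2.resize(a,None,fx=5,fy=5,interpolation=cv2.INTER_CUBIC))
```

```text
t 3.9 [ 0.4546 -0.0184  0.0967] [-3.14  0.    1.48] w 29.3 | shift [ 0.5  1.2 46.7] turn [-0.001  0.    -0.   ]
325 207 [325.7 205.6] [325.4 217.2]
255 157
```

View pics/s2.png

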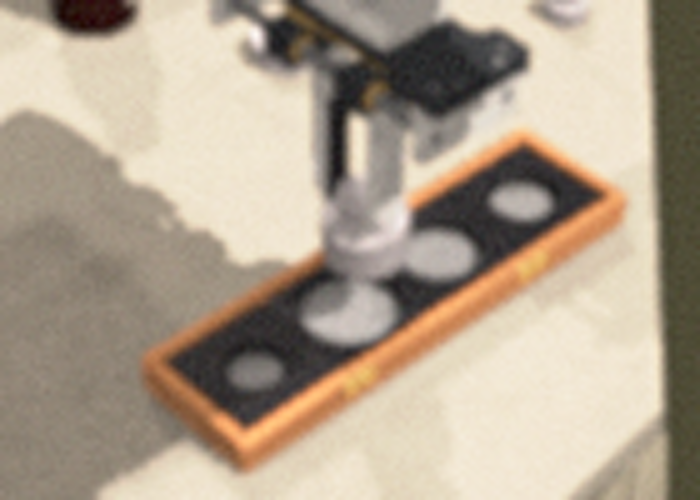

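The weight hangs above the well, but its bottom is at crop (368,258) and the well at (350,313), so it looks a few mm to the right. I'll measure the offset within this one camera.

```bash
cat >> h.py <<'E'
from scipy.optimize import least_squares
def cloud(n):
    p,d=cams.camera(n); i=cams.camera_info(n); v,u=np.mgrid[:400,:640]
    P=np.stack([(u-i["cx"])/i["fx"]*d,(v-i["cy"])/i["fy"]*d,d,np.ones_like(d)],-1)
    return p,(P@np.linalg.inv(i["world_to_cam"]).T)[...,:3],d
def wells(n,p,z=.012):
    "grey floor blobs near the case row, centre by ellipse on plane z"
    g=cv2.cvtColor(p,cv2.COLOR_BGR2GRAY); out={}
    for k,s in (("50",.108),("500",.036),("200",-.036),("100",-.108)):
        c=np.array([.4525+.091*s,-.0544+.9959*s]); u,v=map(int,np.round(proj(n,[*c,z])))
        m=((g>60)*255).astype(np.uint8); a=m[v-16:v+17,u-16:u+17]
        L=cv2.connectedComponentsWithStats(a)[1]; y,x=np.nonzero(L==L[16,16])
        w=inv(n,u-16+x.mean(),v-16+y.mean(),z); out[k]=(w.round(4)[:2],len(x))
    return out
def body(P,d,c,r,z0,z1):
    m=(d>0)&(np.hypot(P[...,0]-c[0],P[...,1]-c[1])<r+.015)&(P[...,2]>z0)&(P[...,2]<z1); q=P[m]
    s=least_squares(lambda t:np.hypot(q[:,0]-t[0],q[:,1]-t[1])-r,c,loss="soft_l1",f_scale=.002)
    return s.x.round(4),len(q),np.sqrt(np.mean(s.fun**2)).round(4)
E
python3 - <<'E'
from h import *
p,P,d=cloud("scene"); print(wells("scene",p))
print(body(P,d,[.4546,-.0184],.025,.066,.085),body(P,d,[.4546,-.0184],.025,.066,.078))
m=(d>0)&(np.hypot(P[...,0]-.4546,P[...,1]+.0184)<.04)&(P[...,2]>.04); print(np.percentile(P[m][:,2],[0,2,10]).round(4))
p,P,d=cloud("top"); print(wells("top",p)); cv2.imwrite("pics/t3.png",p)
m=(d>0)&(np.hypot(P[...,0]-.4546,P[...,1]+.0184)<.04)&(P[...,2]>.04)&(P[...,2]<.1); print(m.sum())
print({k:v for k,v in wells("top",cv2.imread("pics/top0.png")).items()})
print({k:v for k,v in wells("scene",cv2.imread("pics/scene0.png")).items()})
E
```

```text
{'50': (array([0.4415, 0.0736]), 556), '500': (array([ 0.4541, -0.0203]), 883), '200': (array([ 0.4495, -0.0803]), 808), '100': (array([ 0.4388, -0.1632]), 837)}
(array([ 0.4542, -0.025 ]), 98, np.float64(0.0021)) (array([ 0.4546, -0.0248]), 49, np.float64(0.0011))
[0.0591 0.066  0.0863]
{'50': (array([0.4555, 0.0502]), 479), '500': (array([ 0.439 , -0.0142]), 469), '200': (array([ 0.4505, -0.0832]), 646), '100': (array([ 0.4438, -0.1613]), 159)}
0
{'50': (array([0.4614, 0.054 ]), 74), '500': (array([ 0.4546, -0.018 ]), 282), '200': (array([ 0.4475, -0.0898]), 183), '100': (array([ 0.4414, -0.1613]), 113)}
{'50': (array([0.4656, 0.0526]), 69), '500': (array([ 0.4335, -0.0077]), 489), '200': (array([ 0.4531, -0.0911]), 125), '100': (array([ 0.4459, -0.1631]), 73)}
```

Run:
```python
from h import *
p,P,d=cloud("scene")
for z in np.arange(.058,.16,.006):
    m=(d>0)&(np.hypot(P[...,0]-.4546,P[...,1]+.0184)<.05)&(P[...,2]>z)&(P[...,2]<z+.006)
    q=P[m]
    if len(q): print(z.round(3),len(q),"x",np.percentile(q[:,0],[2,50,98]).round(4),"y",np.percentile(q[:,1],[2,50,98]).round(4))
a=p[170:230,290:370]
cv2.imwrite("pics/s4.png",cv2.resize(a,None,fx=9,fy=9,interpolation=cv2.INTER_LANCZOS4))
```

```text
0.058 17 x [0.4299 0.4417 0.4671] y [-0.0286 -0.0055 -0.0005]
0.064 28 x [0.429  0.4394 0.4642] y [-0.0347 -0.0075  0.0005]
0.07 26 x [0.4291 0.4371 0.4645] y [-0.0308 -0.0056  0.0009]
0.076 22 x [0.4286 0.4343 0.4586] y [-0.034  -0.0085 -0.0004]
0.082 82 x [0.4302 0.4463 0.4752] y [-0.0384 -0.01    0.0025]
0.088 24 x [0.4315 0.4405 0.4689] y [-0.0414 -0.0181 -0.0028]
0.094 12 x [0.445  0.4577 0.4759] y [-0.0156 -0.0095 -0.0066]
0.1 46 x [0.4295 0.4559 0.4778] y [-0.0245 -0.0105 -0.0051]
0.106 38 x [0.4276 0.4615 0.4806] y [-0.0282 -0.0155 -0.0051]
0.112 26 x [0.427  0.4686 0.4791] y [-0.0263 -0.0127 -0.0048]
0.118 27 x [0.4267 0.4343 0.4809] y [-0.0247 -0.0115 -0.0044]
0.124 30 x [0.4281 0.4534 0.4808] y [-0.0252 -0.0116 -0.0052]
0.13 22 x [0.4273 0.4684 0.4817] y [-0.0232 -0.0109 -0.0056]
0.136 30 x [0.4277 0.4673 0.4822] y [-0.0237 -0.0114 -0.0038]
0.142 31 x [0.4266 0.4379 0.4787] y [-0.026 -0.011 -0.005]
0.148 22 x [0.4273 0.4351 0.4814] y [-0.0233 -0.0111 -0.0035]
0.154 30 x [0.4268 0.4385 0.4822] y [-0.0215 -0.0105 -0.0049]
```

View pics/s4.png

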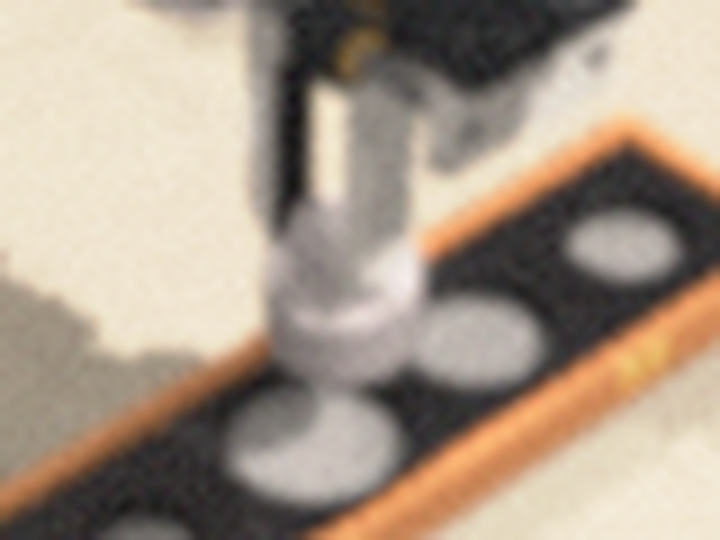

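The fingers match the TCP, with the scene camera reading about +3.5 mm in y. The weight itself hangs about 8–9 mm toward −y in the pads, so I'll shift to compensate and recheck.

Converted, 20 mm is 0.04, 10 mm is 0.02.

Request:
arm_command([
  [[0.018,0,0.02,0,0,0,0.6],[0.018,0,0.04,0,0,0,0.6],[0.018,0,0.04,0,0,0,0.6]],
])

```text
time_s: 4.4
ee_pos: [0.4548, -0.0085, 0.0756]
eef_rot: [-3.139, 0.0, 1.48]
force: [-0.4, 0.2, -4.7]
grip_width: 0.0292
grip_force: 25.0
```

Run:
```python
from h import *
go(.4565,-.0095,.05)
p,P,d=cloud("scene"); 
for a,b in ((.046,.066),(.046,.058),(.052,.064)): print(body(P,d,[.4546,-.0184],.025,a,b))
for z in np.arange(.028,.084,.004):
    m=(d>0)&(np.hypot(P[...,0]-.4546,P[...,1]+.0184)<.045)&(P[...,2]>z)&(P[...,2]<z+.004)
    q=P[m]
    if len(q): print(z.round(3),len(q),"x",np.percentile(q[:,0],[2,50,98]).round(4),"y",np.percentile(q[:,1],[2,50,98]).round(4))
a=p[170:240,290:370]
cv2.imwrite("pics/s5.png",cv2.resize(a,None,fx=8,fy=8,interpolation=cv2.INTER_LANCZOS4))
```

```text
t 4.4 [ 0.4548 -0.0085  0.0756] [-3.139  0.     1.48 ] w 29.2 | shift [-0.8  1.9 25.6] turn [-0.003  0.     0.   ]
(array([ 0.455, -0.015]), 127, np.float64(0.0035))
(array([ 0.4548, -0.0143]), 50, np.float64(0.0012))
(array([ 0.4545, -0.0141]), 61, np.float64(0.0025))
0.036 8 x [0.4322 0.4408 0.4639] y [-0.0062  0.0044  0.0097]
0.04 16 x [0.429  0.4354 0.4544] y [-0.0221  0.0001  0.0099]
0.044 16 x [0.4302 0.4391 0.4623] y [-0.0157  0.003   0.0098]
0.048 15 x [0.4297 0.4365 0.4601] y [-0.0198  0.0043  0.0097]
0.052 18 x [0.4299 0.4389 0.4681] y [-0.0215  0.0047  0.0117]
0.056 17 x [0.4291 0.4378 0.4667] y [-0.0207  0.004   0.0117]
0.06 26 x [0.429  0.4459 0.4729] y [-0.015   0.0037  0.0129]
0.064 68 x [0.4294 0.442  0.4751] y [-0.0299 -0.0031  0.011 ]
0.068 7 x [0.4355 0.4489 0.4677] y [-0.0206  0.0018  0.0118]
0.072 5 x [0.446  0.4588 0.4704] y [-0.0031  0.0002  0.0027]
0.076 11 x [0.4394 0.4528 0.4742] y [-0.0029  0.0015  0.0048]
0.08 30 x [0.4316 0.4577 0.4771] y [-0.0158 -0.002   0.0049]
0.084 33 x [0.4283 0.4605 0.4719] y [-0.0184 -0.0051  0.0043]
```

View pics/s5.png

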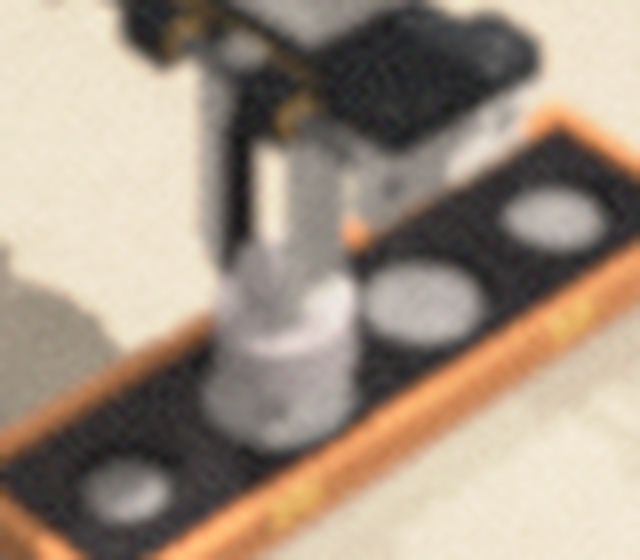

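The weight now sits over the well to within about 1–2 mm: its base is at crop (285,365) and the well at (280,395). Lowering slowly.

Converted, 27 mm is 0.054, 24 mm is 0.048.

Request:
arm_command([
  [[0,0.002,0.016,0,0,0,0.6],[0,0.002,0.03,0,0,0,0.6],[0,0.002,0.04,0,0,0,0.6],[0,0.002,0.048,0,0,0,0.6],[0,0.002,0.054,0,0,0,0.6],[0,0.002,0.054,0,0,0,0.6]],
])

```text
time_s: 5.05
ee_pos: [0.4567, -0.0089, 0.0502]
eef_rot: [-3.141, 0.0, 1.48]
force: [-0.0, -0.1, -4.8]
grip_width: 0.0292
grip_force: 25.0
```

Converted, 3 mm is 0.006, 1.5 mm is 0.003.

Request:
arm_command([
  [[0,0,0.003,0,0,0,0.6],[0,0,0.006,0,0,0,0.6],[0,0,0.006,0,0,0,0.6]],
])

```text
time_s: 5.35
ee_pos: [0.4576, -0.0096, 0.0488]
eef_rot: [3.139, 0.001, 1.48]
force: [-4.3, -6.0, 11.8]
grip_width: 0.0289
grip_force: 25.0
```

Contact at floor height (the rim would be 9 mm higher). Releasing to about 50 mm, then rising.

Converted, -100 mm is -0.2, -70 mm is -0.14.

Request:
arm_command([
  [[0,0,0,0,0,0,0.3],[0,0,0,0,0,0,0.1],[0,0,0,0,0,0,-0.1],[0,0,0,0,0,0,-0.1],[0,0,0,0,0,0,-0.1],[0,0,-0.06,0,0,0,-0.1],[0,0,-0.14,0,0,0,-0.1],[0,0,-0.2,0,0,0,-0.1]],
])

```text
time_s: 6.15
ee_pos: [0.4569, -0.0088, 0.1494]
eef_rot: [3.141, -0.0, 1.48]
force: [-0.6, 0.7, -0.3]
grip_width: 0.0517
grip_force: 0.0
```

Run:
```python
from h import *
p,P,d=cloud("scene"); print(body(P,d,[.456,-.015],.025,.022,.036),body(P,d,[.456,-.015],.015,.046,.054))
m=(d>0)&(np.hypot(P[...,0]-.456,P[...,1]+.016)<.04)&(P[...,2]>.05)&(P[...,2]<.07); print(m.sum(),P[m].mean(0),P[m].max(0))
m=(d>0)&(np.hypot(P[...,0]-.456,P[...,1]+.016)<.03)&(P[...,2]>.03)&(P[...,2]<.047);q=P[m];print(len(q),np.percentile(q,[5,95],axis=0).round(4))
a=p[170:240,290:370]
b=p[130:200,340:420]
cv2.imwrite("pics/s6.png",np.hstack([cv2.resize(x,None,fx=5,fy=5,interpolation=cv2.INTER_LANCZOS4) for x in(a,b)]))
go(.5547,-.3585,.12)
```

```text
(array([ 0.4568, -0.0156]), 95, np.float64(0.006)) (array([ 0.4568, -0.0161]), 22, np.float64(0.0036))
72 [ 0.45495903 -0.01338914  0.05571191] [ 0.47092836 -0.0007685   0.05952274]
139 [[ 0.4336 -0.0329  0.0321]
 [ 0.4749  0.0078  0.0412]]
t 6.2 [ 0.4587 -0.009   0.1536] [ 3.135 -0.     1.48 ] w 52.1 | shift [-339.4  127.1   34.5] turn [ 0.007 -0.    -0.   ]
```

View pics/s6.png

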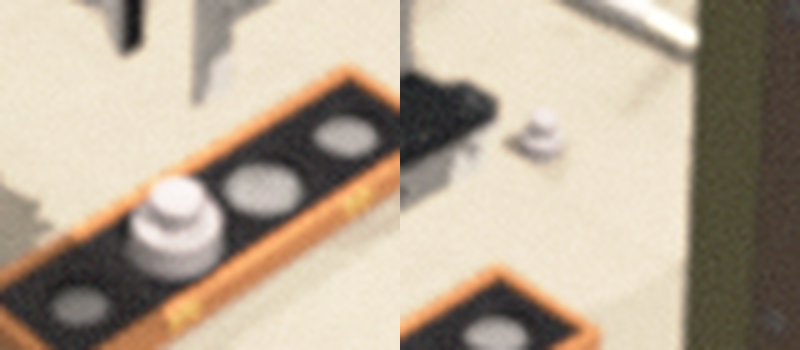

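w500 stands upright in its well (knob top about 57 mm). The hanging offset was probably slip from the fast start, so I'll grip harder and accelerate more gently. Next is w100.

Converted, -334 mm is -0.668, 126 mm is 0.252.

Request:
arm_command([
  [[-0.08,0.03,0,0,0,0,-0.1],[-0.17,0.064,0,0,0,0,-0.1],[-0.26,0.098,0.02,0,0,0,-0.1],[-0.35,0.132,0.04,0,0,0,-0.1],[-0.44,0.166,0.06,0,0,0,-0.1],[-0.53,0.2,0.08,0,0,0,-0.1],[-0.62,0.234,0.108,0,0,0,-0.1],[-0.668,0.252,0.14,0,0,0,-0.1],[-0.668,0.252,0.17,0,0,0,-0.1],[-0.668,0.252,0.17,0,0,0,-0.1],[-0.668,0.252,0.17,0,0,0,-0.1]],
])

```text
time_s: 7.3
ee_pos: [0.5519, -0.3519, 0.0625]
eef_rot: [-3.141, -0.0, 1.481]
force: [-0.6, -0.5, -0.1]
grip_width: 0.0516
grip_force: 0.0
```

Run:
```python
from h import *
go(.5545,-.353,.0195)
p,P,d=cloud("scene"); m=(d>0)&(np.hypot(P[...,0]-.556,P[...,1]+.350)<.025)&(P[...,2]>.01)&(P[...,2]<.04); print(m.sum())
p,P,d=cloud("top"); m=(d>0)&(np.hypot(P[...,0]-.556,P[...,1]+.350)<.025)&(P[...,2]>.01)&(P[...,2]<.04); print(m.sum())
```

```text
t 7.3 [ 0.5519 -0.3519  0.0625] [-3.141 -0.     1.481] w 51.6 | shift [-0.9  2.7 43. ] turn [-0.    -0.     0.001]
0
1
```

Request:
arm_command([
  [[-0.002,0.004,0.04,0,0,0,-0.1],[-0.002,0.004,0.07,0,0,0,-0.1],[-0.002,0.004,0.086,0,0,0,-0.1],[-0.002,0.004,0.086,0,0,0,-0.1],[-0.002,0.004,0.086,0,0,0,-0.1]],
], squeeze=20)

```text
time_s: 7.9
ee_pos: [0.554, -0.3541, 0.02]
eef_rot: [3.141, 0.0, 1.48]
force: [0.5, 0.3, 0.7]
grip_width: 0.0516
grip_force: 0.0
```

Request:
arm_command([
  [[0,0,0,0,0,0,0.3],[0,0,0,0,0,0,0.6],[0,0,0,0,0,0,0.8],[0,0,0,0,0,0,0.8],[0,0,0,0,0,0,0.8]],
], squeeze=45)

```text
time_s: 8.4
ee_pos: [0.554, -0.3542, 0.0197]
eef_rot: [3.141, 0.0, 1.48]
force: [0.8, -1.1, 0.9]
grip_width: 0.0176
grip_force: 45.0
```

Converted, 155 mm is 0.31, -110 mm is -0.22.

Request:
arm_command([
  [[0,0,-0.01,0,0,0,0.8],[0,0,-0.04,0,0,0,0.8],[0,0,-0.08,0,0,0,0.8],[0.01,-0.008,-0.12,0,0,0,0.8],[0.032,-0.024,-0.13,0,0,0,0.8],[0.064,-0.046,-0.13,0,0,0,0.8],[0.104,-0.074,-0.13,0,0,0,0.8],[0.148,-0.106,-0.13,0,0,0,0.8],[0.194,-0.138,-0.13,0,0,0,0.8],[0.238,-0.168,-0.13,0,0,0,0.8],[0.278,-0.196,-0.13,0,0,0,0.8],[0.31,-0.22,-0.13,0,0,0,0.8]],
])

```text
time_s: 9.6
ee_pos: [0.4579, -0.1888, 0.0856]
eef_rot: [3.141, 0.0, 1.48]
force: [-0.7, -0.6, -1.2]
grip_width: 0.0176
grip_force: 45.0
```

Converted, 26 mm is 0.052, 25 mm is 0.05.

Request:
arm_command([
  [[0.024,-0.016,0,0,0,0,0.8],[0.04,-0.028,0,0,0,0,0.8],[0.05,-0.034,0,0,0,0,0.8],[0.052,-0.036,0,0,0,0,0.8],[0.052,-0.036,0,0,0,0,0.8]],
])

```text
time_s: 10.1
ee_pos: [0.443, -0.1624, 0.0847]
eef_rot: [3.141, 0.0, 1.48]
force: [0.0, 0.3, -0.7]
grip_width: 0.0175
grip_force: 45.0
```

```bash
cat >> h.py <<'E'
def hang(c,r,name):
    p,P,d=cloud("scene"); o=ctrl.get_obs(); z=o["ee_pos"][2]
    for s in np.arange(-.036,.03,.004):
        m=(d>0)&(np.hypot(P[...,0]-c[0],P[...,1]-c[1])<r+.02)&(P[...,2]>z+s)&(P[...,2]<z+s+.004); q=P[m]
        if len(q)>3: print(round(s,3),len(q),"x",np.percentile(q[:,0],[2,98]).round(4),"y",np.percentile(q[:,1],[2,98]).round(4))
    u,v=map(int,proj("scene",[*c,.05])); print("crop origin",u-40,v-35,"well px",np.round(proj("scene",[c[0],c[1]+.0035,.012]),1))
    cv2.imwrite(name,cv2.resize(p[v-35:v+35,u-40:u+40],None,fx=8,fy=8,interpolation=cv2.INTER_LANCZOS4)); return P,d
E
python3 - <<'E'
from h import *
go(.4427,-.162,.032)
P,d=hang([.4427,-.162],.0155,"pics/s7.png"); z=ctrl.get_obs()["ee_pos"][2]
print(body(P,d,[.4427,-.16],.0155,z-.019,z-.008))
E
```

```text
t 10.1 [ 0.443  -0.1624  0.0847] [3.141 0.    1.48 ] w 17.5 | shift [ 0.4 -0.4 52.7] turn [ 0.  0. -0.]
-0.02 9 x [0.4282 0.4443] y [-0.1621 -0.1444]
-0.016 12 x [0.4277 0.4501] y [-0.159  -0.1418]
-0.012 14 x [0.4287 0.4511] y [-0.1555 -0.1436]
-0.008 23 x [0.4276 0.4537] y [-0.1628 -0.1448]
-0.0 8 x [0.4331 0.4564] y [-0.1522 -0.1481]
0.004 23 x [0.4261 0.4586] y [-0.1684 -0.1483]
0.008 20 x [0.4217 0.4604] y [-0.1682 -0.1488]
0.012 15 x [0.4217 0.4618] y [-0.1664 -0.148 ]
0.016 16 x [0.4219 0.4609] y [-0.167  -0.1497]
0.02 14 x [0.4204 0.4641] y [-0.167  -0.1499]
0.024 14 x [0.4215 0.4621] y [-0.1665 -0.1492]
0.028 12 x [0.4226 0.4624] y [-0.1665 -0.1484]
crop origin 320 153 well px [359.2 198.2]
(array([ 0.4442, -0.16  ]), 32, np.float64(0.0019))
```

View pics/s7.png

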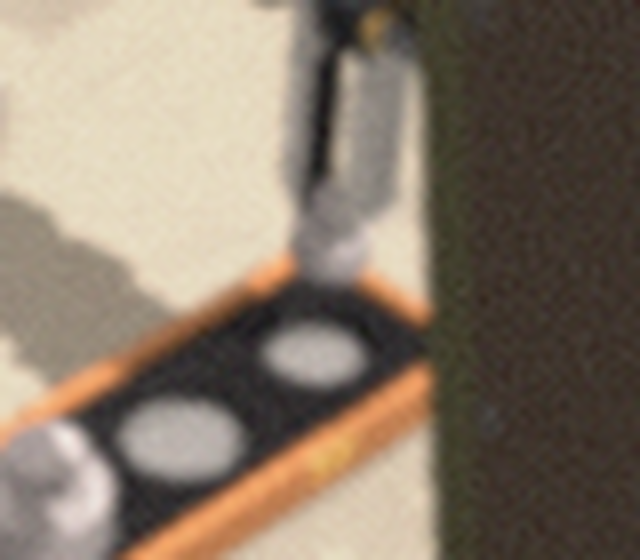

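Alignment is good: weight at crop (332,265), well at (315,355). About 2 mm remains in y. I'll shift +2 and lower.

Converted, 50 mm is 0.1, 49 mm is 0.098.

Request:
arm_command([
  [[0.004,0,0.02,0,0,0,0.8],[0.004,0,0.05,0,0,0,0.8],[0.004,0,0.076,0,0,0,0.8],[0.004,0,0.09,0,0,0,0.8],[0.004,0,0.098,0,0,0,0.8],[0.004,0,0.1,0,0,0,0.8],[0.004,0,0.1,0,0,0,0.8]],
])

```text
time_s: 10.85
ee_pos: [0.4431, -0.1603, 0.0346]
eef_rot: [3.141, 0.0, 1.48]
force: [0.3, -0.2, -1.0]
grip_width: 0.0175
grip_force: 45.0
```

Converted, 2.5 mm is 0.005, 2 mm is 0.004.

Request:
arm_command([
  [[0,0,0.002,0,0,0,0.8],[0,0,0.004,0,0,0,0.8],[0,0,0.005,0,0,0,0.8],[0,0,0.005,0,0,0,0.8]],
])

```text
time_s: 11.25
ee_pos: [0.443, -0.1602, 0.032]
eef_rot: [3.142, -0.0, 1.48]
force: [0.2, -1.2, -1.2]
grip_width: 0.018
grip_force: 45.0
```

Converted, -90 mm is -0.18, -60 mm is -0.12.

Request:
arm_command([
  [[0,0,0,0,0,0,0.5],[0,0,0,0,0,0,0.2],[0,0,0,0,0,0,0],[0,0,0,0,0,0,-0.1],[0,0,-0.05,0,0,0,-0.1],[0,0,-0.12,0,0,0,-0.1],[0,0,-0.18,0,0,0,-0.1],[0,0,-0.18,0,0,0,-0.1]],
])

```text
time_s: 12.05
ee_pos: [0.4446, -0.1609, 0.1256]
eef_rot: [3.136, 0.002, 1.48]
force: [-0.3, 0.2, 0.3]
grip_width: 0.0521
grip_force: 0.0
```

Run:
```python
from h import *
p,P,d=cloud("scene"); print("w100 knob",[ (P[m].mean(0).round(4),P[m].max(0).round(4),m.sum()) for m in [(d>0)&(np.hypot(P[...,0]-.4427,P[...,1]+.160)<.025)&(P[...,2]>.033)&(P[...,2]<.06)]])
for n,dd in (("top",np.load("top0.npy")),("scene",np.load("scene0.npy"))):
    i=cams.camera_info(n); v,u=np.mgrid[:400,:640]
    Q=np.stack([(u-i["cx"])/i["fx"]*dd,(v-i["cy"])/i["fy"]*dd,dd,np.ones_like(dd)],-1)@np.linalg.inv(i["world_to_cam"]).T
    m=(dd>0)&(Q[...,2]>.06)&(Q[...,0]>.55)&(Q[...,0]<.9)&(Q[...,1]>-.05)&(Q[...,1]<.25); q=Q[m]
    print(n,len(q),q[:,:3].min(0).round(3),q[:,:3].max(0).round(3))
    q=q[q[:,1]>.03]; print(len(q),q[:,:3].min(0).round(3) if len(q) else 0)
go(.6730,.115,.10)
```

```text
w100 knob [(array([ 0.4416, -0.1557,  0.0384]), array([ 0.4513, -0.1471,  0.0415]), np.int64(27))]
top 1923 [ 0.811 -0.05   0.06 ] [0.879 0.25  0.492]
949 [0.811 0.03  0.084]
scene 4411 [ 0.813 -0.05   0.06 ] [0.9   0.25  0.542]
3016 [0.813 0.03  0.061]
t 12.1 [ 0.4437 -0.1605  0.1234] [3.138e+00 1.000e-03 1.480e+00] w 51.6 | shift [295.3 203.2  23.7] turn [ 0.003  0.001 -0.   ]
```

w100 is seated and there is clearance at w50. Moving there.

Converted, 294 mm is 0.588, 203 mm is 0.406.

Request:
arm_command([
  [[0.05,0.034,0,0,0,0,-0.1],[0.126,0.086,0,0,0,0,-0.1],[0.202,0.14,0,0,0,0,-0.1],[0.278,0.192,0,0,0,0,-0.1],[0.354,0.244,0,0,0,0,-0.1],[0.43,0.296,0.03,0,0,0,-0.1],[0.506,0.35,0.06,0,0,0,-0.1],[0.56,0.386,0.09,0,0,0,-0.1],[0.588,0.406,0.12,0,0,0,-0.1],[0.588,0.406,0.14,0,0,0,-0.1],[0.588,0.406,0.14,0,0,0,-0.1],[0.588,0.406,0.14,0,0,0,-0.1]],
])

```text
time_s: 13.3
ee_pos: [0.6714, 0.1131, 0.052]
eef_rot: [-3.141, 0.0, 1.479]
force: [-0.5, 0.5, -0.1]
grip_width: 0.0519
grip_force: 0.0
```

Run:
```python
from h import *
go(.6725,.114,.0155)
P,d=hang([.6727,.1175],.012,"pics/s8.png"); print(body(P,d,[.6727,.1175],.012,.003,.009))
m=(d>0)&(np.hypot(P[...,0]-.6727,P[...,1]-.1175)<.02)&(P[...,2]>.014)&(P[...,2]<.03); print(m.sum(), P[m].mean(0).round(4) if m.sum() else 0)
```

```text
t 13.3 [0.6714 0.1131 0.052 ] [-3.141  0.     1.479] w 51.9 | shift [ 1.   1.  36.5] turn [-0.     0.    -0.001]
-0.036 5 x [0.6656 0.6743] y [0.1181 0.1239]
-0.032 12 x [0.6668 0.6798] y [0.1097 0.1226]
-0.004 5 x [0.6963 0.7031] y [0.1046 0.1182]
-0.0 8 x [0.6522 0.7028] y [0.104  0.1258]
0.004 8 x [0.6527 0.7012] y [0.1104 0.1253]
0.008 6 x [0.6496 0.6987] y [0.105  0.1255]
0.012 8 x [0.651  0.6999] y [0.104  0.1255]
0.016 5 x [0.6953 0.6994] y [0.1104 0.1218]
0.02 7 x [0.6948 0.6994] y [0.1029 0.1204]
0.024 11 x [0.655  0.7004] y [0.1076 0.126 ]
0.028 6 x [0.6965 0.6999] y [0.1065 0.1227]
crop origin 198 163 well px [239.5 208.7]
(array([0.6766, 0.1167]), 19, np.float64(0.0025))
21 [0.6721 0.1178 0.0216]
```

View pics/s8.png

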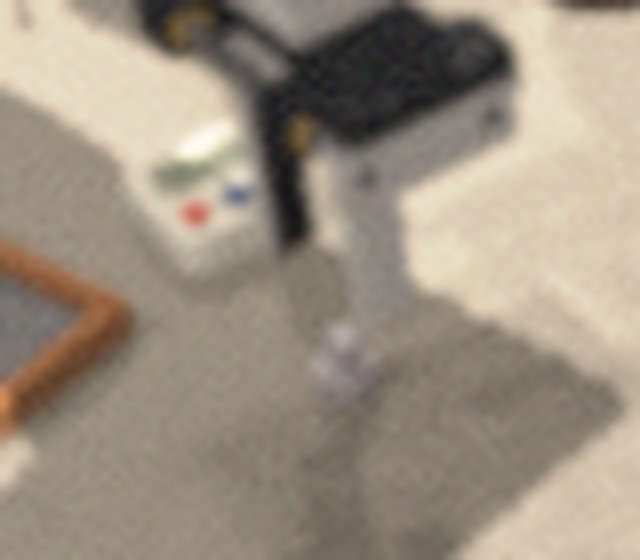

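w50 is centred between the fingers (knob at crop (343,340)). Descend and grip.

Converted, 36 mm is 0.072, 28 mm is 0.056.

Request:
arm_command([
  [[0.002,0.002,0.03,0,0,0,-0.1],[0.002,0.002,0.056,0,0,0,-0.1],[0.002,0.002,0.072,0,0,0,-0.1],[0.002,0.002,0.072,0,0,0,-0.1],[0.002,0.002,0.072,0,0,0,0.3],[0.002,0.002,0.072,0,0,0,0.6],[0.002,0.002,0.072,0,0,0,0.9],[0.002,0.002,0.072,0,0,0,0.9],[0.002,0.002,0.072,0,0,0,0.9],[0.002,0.002,0.072,0,0,0,0.9]],
], squeeze=35)

```text
time_s: 14.35
ee_pos: [0.6731, 0.1151, 0.0162]
eef_rot: [3.141, -0.0, 1.48]
force: [-0.6, 0.4, 0.7]
grip_width: 0.014
grip_force: 35.0
```

Converted, -177 mm is -0.354, -156 mm is -0.312.

Request:
arm_command([
  [[0,0,-0.01,0,0,0,0.9],[0,0,-0.04,0,0,0,0.9],[0,0,-0.08,0,0,0,0.9],[-0.004,-0.01,-0.12,0,0,0,0.9],[-0.012,-0.03,-0.13,0,0,0,0.9],[-0.026,-0.064,-0.13,0,0,0,0.9],[-0.044,-0.108,-0.13,0,0,0,0.9],[-0.064,-0.16,-0.13,0,0,0,0.9],[-0.084,-0.212,-0.13,0,0,0,0.9],[-0.104,-0.264,-0.13,0,0,0,0.9],[-0.124,-0.312,-0.13,0,0,0,0.9],[-0.14,-0.354,-0.13,0,0,0,0.9]],
])

```text
time_s: 15.55
ee_pos: [0.4894, 0.0611, 0.0822]
eef_rot: [3.14, -0.0, 1.48]
force: [-0.5, -0.2, -0.6]
grip_width: 0.0135
grip_force: 35.0
```

Converted, -27 mm is -0.054, -24 mm is -0.048.

Request:
arm_command([
  [[-0.012,-0.03,0,0,0,0,0.9],[-0.02,-0.048,0,0,0,0,0.9],[-0.022,-0.054,0,0,0,0,0.9],[-0.022,-0.054,0,0,0,0,0.9],[-0.022,-0.054,0,0,0,0,0.9]],
])

```text
time_s: 16.05
ee_pos: [0.463, 0.053, 0.0812]
eef_rot: [3.141, -0.0, 1.48]
force: [-1.7, -0.1, 0.1]
grip_width: 0.0137
grip_force: 35.0
```

Run:
```python
from h import *
go(.4623,.0535,.028)
P,d=hang([.4623,.0570],.012,"pics/s9.png"); z=ctrl.get_obs()["ee_pos"][2]
print(body(P,d,[.4623,.057],.012,z-.016,z-.006))
```

```text
t 16.05 [0.463  0.053  0.0812] [ 3.141 -0.     1.48 ] w 13.7 | shift [ 0.4 -0.8 53.2] turn [ 0.001 -0.    -0.   ]
-0.02 4 x [0.4526 0.4649] y [0.0523 0.0654]
-0.016 7 x [0.4526 0.465 ] y [0.0522 0.0654]
-0.012 10 x [0.4514 0.465 ] y [0.0533 0.0657]
-0.008 15 x [0.4527 0.4739] y [0.0529 0.0662]
-0.004 5 x [0.45  0.476] y [0.0557 0.0617]
-0.0 6 x [0.4556 0.4722] y [0.0591 0.064 ]
0.004 14 x [0.4446 0.4772] y [0.0502 0.0659]
0.008 15 x [0.4436 0.4815] y [0.053  0.0651]
0.012 18 x [0.443  0.4761] y [0.0489 0.0654]
0.016 19 x [0.444  0.4818] y [0.0473 0.0656]
0.02 12 x [0.4448 0.4799] y [0.0518 0.0655]
0.024 19 x [0.4434 0.4796] y [0.0501 0.0653]
0.028 15 x [0.4436 0.4801] y [0.0477 0.0671]
crop origin 265 187 well px [304.6 233.1]
(array([0.4636, 0.053 ]), 23, np.float64(0.0016))
```

Converted, 51 mm is 0.102, 2.5 mm is 0.005.

Request:
arm_command([
  [[0.005,-0.001,0.02,0,0,0,0.9],[0.005,-0.001,0.05,0,0,0,0.9],[0.005,-0.001,0.076,0,0,0,0.9],[0.005,-0.001,0.09,0,0,0,0.9],[0.005,-0.001,0.098,0,0,0,0.9],[0.005,-0.001,0.102,0,0,0,0.9],[0.005,-0.001,0.102,0,0,0,0.9]],
])

```text
time_s: 16.8
ee_pos: [0.4623, 0.0555, 0.03]
eef_rot: [3.141, -0.0, 1.48]
force: [-0.4, -0.4, -0.2]
grip_width: 0.0135
grip_force: 35.0
```

Converted, 2 mm is 0.004, 1 mm is 0.002.

Request:
arm_command([
  [[0,0,0.002,0,0,0,0.9],[0,0,0.004,0,0,0,0.9],[0,0,0.004,0,0,0,0.9],[0,0,0.004,0,0,0,0.9]],
])

```text
time_s: 17.2
ee_pos: [0.4623, 0.0555, 0.0281]
eef_rot: [3.141, -0.0, 1.48]
force: [-0.4, 0.4, -1.1]
grip_width: 0.0139
grip_force: 35.0
```

Converted, -90 mm is -0.18, -60 mm is -0.12.

Request:
arm_command([
  [[0,0,0,0,0,0,0.6],[0,0,0,0,0,0,0.3],[0,0,0,0,0,0,0],[0,0,0,0,0,0,-0.15],[0,0,0,0,0,0,-0.15],[0,0,-0.05,0,0,0,-0.15],[0,0,-0.12,0,0,0,-0.15],[0,0,-0.18,0,0,0,-0.15],[0,0,-0.18,0,0,0,-0.15]],
])

```text
time_s: 18.1
ee_pos: [0.4639, 0.0555, 0.1215]
eef_rot: [3.135, -0.001, 1.48]
force: [-0.4, 0.4, -0.1]
grip_width: 0.054
grip_force: 0.0
```

Run:
```python
from h import *
p,P,d=cloud("scene"); print("w50 knob",[ (P[m].mean(0).round(4),P[m].max(0).round(4),m.sum()) for m in [(d>0)&(np.hypot(P[...,0]-.4627,P[...,1]-.056)<.025)&(P[...,2]>.029)&(P[...,2]<.06)]])
go(.537,.343,.10)
```

```text
w50 knob [(array([0.4612, 0.0584, 0.0344]), array([0.4682, 0.0649, 0.0381]), np.int64(23))]
t 18.15 [0.4629 0.0555 0.1194] [ 3.138 -0.     1.48 ] w 53.9 | shift [293.1  47.6  19.7] turn [ 0.003 -0.    -0.   ]
```

w50 is seated. On to w200.

Request:
arm_command([
  [[0.06,0.01,0,0,0,0,-0.15],[0.15,0.024,0,0,0,0,-0.15],[0.24,0.04,0,0,0,0,-0.15],[0.33,0.054,0,0,0,0,-0.15],[0.42,0.068,0.02,0,0,0,-0.15],[0.5,0.082,0.04,0,0,0,-0.15],[0.56,0.092,0.07,0,0,0,-0.15],[0.586,0.096,0.1,0,0,0,-0.15],[0.586,0.096,0.12,0,0,0,-0.15],[0.586,0.096,0.12,0,0,0,-0.15]],
])

```text
time_s: 19.15
ee_pos: [0.5354, 0.3418, 0.0553]
eef_rot: [-3.138, 0.002, 1.48]
force: [-0.8, -0.5, 0.7]
grip_width: 0.0539
grip_force: 0.0
```

Run:
```python
from h import *
go(.537,.343,.0235)
P,d=hang([.537,.346],.02,"pics/s10.png")
m=(d>0)&(np.hypot(P[...,0]-.537,P[...,1]-.346)<.025)&(P[...,2]>.025)&(P[...,2]<.04); print(m.sum(), P[m].mean(0).round(4) if m.sum() else 0)
```

```text
t 19.15 [0.5354 0.3418 0.0553] [-3.138e+00  2.000e-03  1.480e+00] w 53.9 | shift [ 1.4  1.6 31.8] turn [-0.003  0.002 -0.   ]
-0.036 5 x [0.5288 0.5339] y [0.3457 0.3559]
-0.032 7 x [0.5284 0.5392] y [0.3507 0.357 ]
-0.028 23 x [0.5298 0.5487] y [0.3454 0.3561]
-0.024 15 x [0.5284 0.5479] y [0.342  0.3568]
0.004 5 x [0.4976 0.5609] y [0.3443 0.3564]
0.008 5 x [0.4982 0.5654] y [0.3491 0.3561]
0.012 4 x [0.4972 0.5047] y [0.3426 0.3557]
0.02 4 x [0.4988 0.508 ] y [0.3532 0.3559]
0.024 7 x [0.4975 0.5059] y [0.3449 0.356 ]
crop origin 158 235 well px [200.6 280.7]
45 [0.5384 0.3506 0.0315]
```

Converted, 32 mm is 0.064, 24 mm is 0.048.

Request:
arm_command([
  [[-0.002,0,0.024,0,0,0,-0.15],[-0.002,0,0.048,0,0,0,-0.15],[-0.002,0,0.064,0,0,0,-0.15],[-0.002,0,0.064,0,0,0,-0.15],[-0.002,0,0.064,0,0,0,0.2],[-0.002,0,0.064,0,0,0,0.5],[-0.002,0,0.064,0,0,0,0.75],[-0.002,0,0.064,0,0,0,0.75],[-0.002,0,0.064,0,0,0,0.75],[-0.002,0,0.064,0,0,0,0.75]],
], squeeze=45)

```text
time_s: 20.2
ee_pos: [0.5367, 0.342, 0.0263]
eef_rot: [3.141, -0.0, 1.48]
force: [1.0, 0.4, 2.8]
grip_width: 0.0227
grip_force: 45.0
```

Converted, -164 mm is -0.328, -110 mm is -0.22.

Request:
arm_command([
  [[0,0,-0.01,0,0,0,0.75],[0,0,-0.04,0,0,0,0.75],[0,0,-0.08,0,0,0,0.75],[-0.006,0,-0.13,0,0,0,0.75],[-0.02,-0.002,-0.17,0,0,0,0.75],[-0.044,-0.004,-0.2,0,0,0,0.75],[-0.078,-0.008,-0.21,0,0,0,0.75],[-0.12,-0.014,-0.21,0,0,0,0.75],[-0.168,-0.018,-0.21,0,0,0,0.75],[-0.22,-0.024,-0.21,0,0,0,0.75],[-0.274,-0.03,-0.21,0,0,0,0.75],[-0.328,-0.036,-0.21,0,0,0,0.75]],
])

```text
time_s: 21.4
ee_pos: [0.5033, 0.1792, 0.132]
eef_rot: [3.141, -0.0, 1.48]
force: [0.4, 0.6, -1.5]
grip_width: 0.0219
grip_force: 45.0
```

Converted, -270 mm is -0.54, -263 mm is -0.526.

Request:
arm_command([
  [[-0.054,-0.006,0,0,0,0,0.75],[-0.108,-0.012,0,0,0,0,0.75],[-0.162,-0.018,0,0,0,0,0.75],[-0.216,-0.024,0,0,0,0,0.75],[-0.27,-0.03,0,0,0,0,0.75],[-0.324,-0.036,0,0,0,0,0.75],[-0.376,-0.042,0,0,0,0,0.75],[-0.424,-0.046,0,0,0,0,0.75],[-0.466,-0.052,0,0,0,0,0.75],[-0.5,-0.056,0,0,0,0,0.75],[-0.526,-0.058,0,0,0,0,0.75],[-0.54,-0.06,0,0,0,0,0.75]],
])

```text
time_s: 22.6
ee_pos: [0.4492, -0.0868, 0.1316]
eef_rot: [3.141, 0.0, 1.479]
force: [-0.6, -0.1, -1.4]
grip_width: 0.0221
grip_force: 45.0
```

Converted, 45 mm is 0.09, 35 mm is 0.07.

Request:
arm_command([
  [[-0.006,0,0.01,0,0,0,0.75],[-0.008,0,0.04,0,0,0,0.75],[-0.008,0,0.07,0,0,0,0.75],[-0.008,0,0.09,0,0,0,0.75],[-0.008,0,0.09,0,0,0,0.75],[-0.008,0,0.09,0,0,0,0.75]],
])

```text
time_s: 23.2
ee_pos: [0.4491, -0.0898, 0.0862]
eef_rot: [-3.142, -0.0, 1.48]
force: [0.0, -0.5, -2.2]
grip_width: 0.0225
grip_force: 45.0
```

Run:
```python
from h import *
go(.4492,-.0903,.038)
P,d=hang([.4492,-.0868],.02,"pics/s11.png"); z=ctrl.get_obs()["ee_pos"][2]
print(body(P,d,[.4492,-.087],.02,z-.024,z-.010))
```

```text
t 23.2 [ 0.4491 -0.0898  0.0862] [-3.142 -0.     1.48 ] w 22.5 | shift [-0.5  0.2 48.2] turn [-0. -0.  0.]
-0.028 9 x [0.4296 0.4536] y [-0.0892 -0.0659]
-0.024 15 x [0.4299 0.4551] y [-0.0891 -0.0656]
-0.02 16 x [0.4299 0.4568] y [-0.0834 -0.0665]
-0.016 15 x [0.4292 0.4618] y [-0.0973 -0.0654]
-0.012 54 x [0.4309 0.466 ] y [-0.095  -0.0663]
-0.004 8 x [0.4411 0.4639] y [-0.0805 -0.0742]
-0.0 9 x [0.4361 0.4687] y [-0.0814 -0.0746]
0.004 37 x [0.4286 0.463 ] y [-0.0978 -0.0734]
0.008 19 x [0.4248 0.4707] y [-0.0938 -0.0747]
0.012 17 x [0.4261 0.4723] y [-0.0937 -0.0762]
0.016 17 x [0.4246 0.4666] y [-0.0955 -0.0752]
0.02 12 x [0.4247 0.4704] y [-0.0934 -0.0759]
0.024 21 x [0.425  0.4684] y [-0.0928 -0.0761]
0.028 11 x [0.4251 0.4686] y [-0.0969 -0.0768]
crop origin 303 164 well px [341.7 209.5]
(array([ 0.4501, -0.0873]), 78, np.float64(0.004))
```

View pics/s11.png

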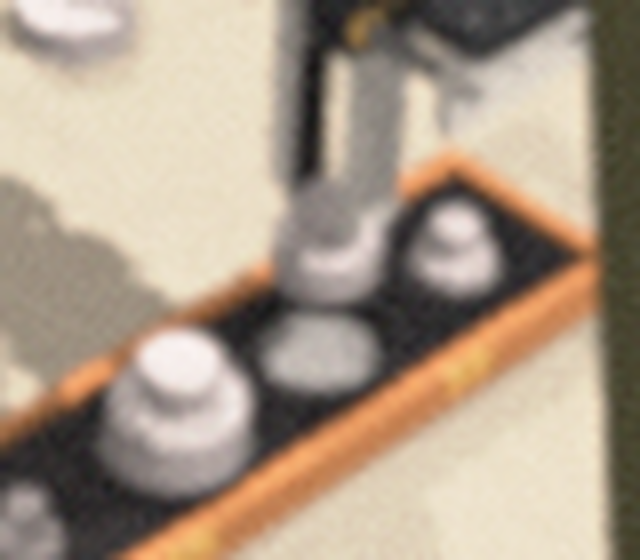

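The w200 bottom is at crop (330,280) above its well at (320,352). It is aligned within about 1 mm, and w500 and w100 stand upright in their wells. Lowering.

Converted, 45 mm is 0.09, 42 mm is 0.084.

Request:
arm_command([
  [[0,0,0.02,0,0,0,0.75],[0,0,0.048,0,0,0,0.75],[0,0,0.07,0,0,0,0.75],[0,0,0.084,0,0,0,0.75],[0,0,0.09,0,0,0,0.75],[0,0,0.09,0,0,0,0.75]],
])

```text
time_s: 23.85
ee_pos: [0.4488, -0.0899, 0.0407]
eef_rot: [-3.141, -0.0, 1.48]
force: [0.9, 0.1, -1.3]
grip_width: 0.0227
grip_force: 45.0
```

Converted, 3 mm is 0.006, 2 mm is 0.004.

Request:
arm_command([
  [[0,0,0.002,0,0,0,0.75],[0,0,0.004,0,0,0,0.75],[0,0,0.006,0,0,0,0.75],[0,0,0.006,0,0,0,0.75]],
])

```text
time_s: 24.25
ee_pos: [0.4491, -0.09, 0.0383]
eef_rot: [3.141, 0.0, 1.48]
force: [-1.4, 0.3, 2.8]
grip_width: 0.0226
grip_force: 45.0
```

Contact with the floor. Release and rise.

Converted, -140 mm is -0.28, -100 mm is -0.2.

Request:
arm_command([
  [[0,0,0,0,0,0,0.4],[0,0,0,0,0,0,0.2],[0,0,0,0,0,0,0],[0,0,0,0,0,0,-0.1],[0,0,0,0,0,0,-0.1],[0,0,-0.05,0,0,0,-0.1],[0,0,-0.12,0,0,0,-0.1],[0,0,-0.2,0,0,0,-0.1],[0,0,-0.28,0,0,0,-0.1],[0,0,-0.28,0,0,0,-0.1]],
])

```text
time_s: 25.25
ee_pos: [0.4508, -0.0905, 0.1827]
eef_rot: [3.134, 0.001, 1.48]
force: [-0.4, -0.5, -0.2]
grip_width: 0.0517
grip_force: 0.0
```

Run:
```python
from h import *
p,P,d=cloud("scene")
for k,c,r,z in (("50",(.4623,.0532),.0075,.037),("500",(.4558,-.0185),.015,.058),("200",(.4492,-.0903),.012,.046),("100",(.4427,-.162),.0095,.0415)):
    m=(d>0)&(np.hypot(P[...,0]-c[0],P[...,1]-c[1]-.0035)<.022)&(P[...,2]>z-.007)&(P[...,2]<z+.01); q=P[m]
    print(k,len(q),"knob-well",((np.percentile(q,[3,97],axis=0).mean(0)[:2]-c-[0,.0035])*1e3).round(1),"ztop",np.percentile(q[:,2],90).round(4),"want",z)
u,v=map(int,proj("scene",[.4525,-.0544,.02])); 
cv2.imwrite("pics/end.png",cv2.resize(p[v-60:v+60,u-80:u+80],None,fx=5,fy=5,interpolation=cv2.INTER_LANCZOS4))
```

```text
50 22 knob-well [-0.6  0.5] ztop 0.0359 want 0.037
500 71 knob-well [-0.7  1. ] ztop 0.0582 want 0.058
200 42 knob-well [-0.9  2. ] ztop 0.0455 want 0.046
100 27 knob-well [-0.9  3. ] ztop 0.0413 want 0.0415
```

View pics/end.png

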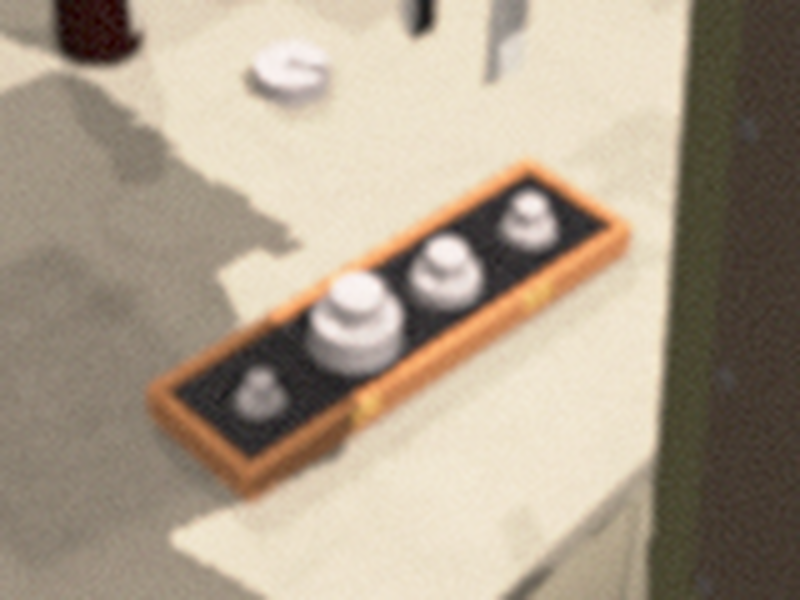

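All four weights stand upright, seated in their own wells at crop (262,393), (355,320), (446,272) and (529,220). The slotted disc is untouched at (292,70). Handing in.

```bash
python3 -c "
from station import ctrl
print(ctrl.hand_in())"
```

```text
the job is handed in; nothing more can be done
None
```

All four knob weights are upright on the floor of their own wells, by my last measurement within about 3 mm of centre; the hooked and slotted weights were not touched, and the job is handed in (no verdict was returned).

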